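Shut the carver's tool chest

TASK

Shut up the small wooden tool chest on the carving bench: push both of its open drawers fully home with the fingertips, and only then swing its door fully closed over them. Leave everything else on the bench and on the chest where it stands.

Things in the scene. Friction and masses are not known exactly. Their poses are not given: they have to be found in the camera images.
- chest: low plain wooden chest, 200 mm deep (x) by 220 mm wide (y) by 100 mm high, fixed to the bench. Origin: centre of its underside, on the bench. Its own -x axis points out of its open front (roughly to the robot), +y to the hinge side, z up. Behind the door two drawers lie side by side, the wide one next to the hinge. The front of its top, 80 mm back from the front edge, is clear; a cup and a carving stand further back
- wide_drawer (a joint): how far the wide drawer (nearer the hinge) is pulled out along the chest's -x, in m: 0 fully home (its front is then flush with the chest's front), a stop at 0 and at 0.12. Slides stiffly (about 1.5 N) and stays where it is left
- narrow_drawer (a joint): the same for the narrow drawer, on the side away from the hinge
- wide_drawer_front (a point): centre of the outer face of the wide drawer's front; it moves with the drawer. The flat front is 106 mm wide, 76 mm high (12 to 88 mm above the bench) and 12 mm thick, without knob; behind it the drawer is open at the top. Its axes are the chest's
- narrow_drawer_front (a point): the same for the narrow drawer; front 72 mm wide, 76 mm high
- door (a joint): opening angle of the chest's door in rad: 0 closed, lying flat over both drawer fronts; about 1.57 when it sticks straight out of the front (along the chest's -x), beside the wide drawer; more when it leans further outwards; stops at 0 and 2.1. Seen from above it turns counter-clockwise as it closes. Stiff hinge (0.12 N m): it stays where it is left
- door_hinge (a point): the door's upright hinge axis, 50 mm above the bench, at the chest's front corner on the +y side (9 mm in front of the front face); axes as the chest's
- door_free_edge (a point): middle of the door's free edge, 220 mm from the hinge axis and 50 mm above the bench; moves with the door. The door is a flat panel 14 mm thick, centred on the line from hinge to free edge, from 2 to 98 mm above the bench, without handle. In its own frame +y points back to the hinge, -x out of the outer face (the face to push on to close it)
- pencil_cup: bystander: white cup, 64 mm across, 75 mm high, with pencils up to 130 mm high, on the rear half of the chest's top; origin at its underside
- carved_bird: bystander: small carved wooden bird, 80 mm long, 60 mm high, on the rear half of the chest's top; origin at its underside
- tape_measure: bystander: round black tape measure, 60 mm across, 28 mm high, on the bench, off the corner of the chest front away from the hinge; origin at its underside
- gouge: bystander: carving gouge lying on the bench along its own x, 220 mm long, 28 mm thick, beside the chest on the side away from the hinge; origin under its middle
- mallet: bystander: wooden mallet lying along its own x, 280 mm long, head 110 mm wide and 68 mm high, beyond the gouge; origin under it on the bench
- bench_brush: bystander: black-bristled bench brush, along its own x, 250 mm long, 32 mm wide, 60 mm high, on the bench on the hinge side of the chest; origin under its middle
- notebook: bystander: black notebook, 210 by 150 by 16 mm, lying flat on the bench in front on the hinge side; origin at its underside

How it is judged (in metres and radians):
On the way, in this order (a step that is already met when the one before it is completed fails the run):
1. both drawers are fully home while the door still stands open (value of joint each of wide_drawer, narrow_drawer below 0.005 m and value of joint door above 1 rad), for 0.2 s.
2. the door is closed over the drawers (value of joint each of wide_drawer, narrow_drawer below 0.005 m and value of joint door below 0.04 rad), for 0.2 s.
At the end, for the whole second after the job is handed in: both drawers within 5 mm of fully home, the door closed to within 0.04 rad (9 mm at its free edge) and at rest, no bystander moved by 30 mm or more (all of step 2 and velocity of joint door between -0.05 and 0.05 rad/s and distance of each of pencil_cup, carved_bird, tape_measure, gouge, mallet, bench_brush, notebook from where it was at the start of the episode below 0.03 m); the robot touches nothing.
It fails at once if the door is swung across (below 1.0 rad) while a drawer is still more than 12 mm out (value of joint door below 1 rad and value of joint any of wide_drawer, narrow_drawer above 0.012 m).
It fails at once if a bystander is shoved, lifted or carried (moved by more than 30 mm) or knocked over (distance of any of pencil_cup, carved_bird, tape_measure, gouge, mallet, bench_brush, notebook from where it was at the start of the episode above 0.03 m or angle between any of pencil_cup, carved_bird, tape_measure's own z axis and vertical above 0.6 rad).
It also fails if it takes over 64 s, if anything falls off the work surface, if the arm or the gripper's body presses on something with over 40 N, if the wrist force passes 120 N, or if a joint passes its speed limit or range.

ROBOT

A 6-joint arm with a two-finger parallel gripper is mounted at the origin on the work surface. World frame = base frame: x ahead of the robot, y to its left, z up, the work surface at z = 0. Lengths are in m, angles in degrees, forces in N, time in s.
With the tool pointing down it reaches from about 0.3 to 0.75 m from the base axis. Payload 8.5 kg.
Tool frame: the origin (TCP) lies on the centre line of the jaws, within the pads' length; the fingertips stand 14 mm ahead of it and the grasp point (between the pads) lies 5 mm behind it; z points along the fingers, x is the direction in which the jaws open and shut, and the axes are right-handed (so a half turn about z gives the same grasp; the last joint's range is limited). The gripper opens to 85 mm and grips with 20 to 120 N. Pads are 22 mm wide; open, the fingers measure 114 mm over their backs; the gripper's body (76 mm by 85 mm) begins 54 mm behind the grasp point. The pads swing forward as they close: fully open they stand 13 mm farther back than shut.
Start: joints at [-78.283, 21.807, 74.336, -0, 83.858, -12.336], TCP at [0.224, -0.502, 0.22] pointing down, gripper open.
Joint ranges: [-178.18, 178.18], [-50.72, 133.34], [12.68, 142.11], [-81.47, 261.47], [9.98, 163.14], [-165.26, 165.26]. Speed limits (degrees/s): [136.94, 136.94, 180, 180, 180, 180].

INTERFACE

Orientations are given as a 3x3 rotation matrix whose columns are the frame's x, y, z axes.
In Python, from rig import * gives the robot as it stands.
- The arm moves only by the shell command python3 -m crank 'ROWS' [FORCE]. ROWS is JSON, one flat list of numbers, 7 for each row, row after row: the turn, a rotation vector about the world's x, y, z in rad, then the shift along the world's x, y, z in m, then the opening in per cent of the stroke, from 0 (shut) to 100 (fully open). A call has 1 to 20 rows; each row shifts and turns the commanded pose from where the row before left it; what a row does not reach is not made up. A row lasts 1/10 s, in which the tool goes at most 50 mm and 8.59 degrees, less where a joint would pass 70% of its speed; a pose out of reach is approached as far as the arm can. A call is refused whole if a number of a shift passes 0.05 or a number of a turn 0.15, either way. A call with a gripper value outside its range is refused whole. The fingers move at their own pace and stop on an object; FORCE is the grip in N (left out, the last holds). Time passes only in rows, so rows that do not move let the fingers close. It gives the time, the measured TCP pose, the force and the opening at its end, in the units of the state.
- observe(): the state, without advancing time (a new reading comes with each control period).
- get_image(name): name is "scene" or "top"; returns a dict with "frame" (384x512x3 uint8, red, green, blue), "fov_y" (degrees; the focal length in pixels is half the picture's height over the tangent of half this angle, whatever the lens; pixels are square), "cx", "cy" (the principal point, pixels), "world_to_cam" (4x4, takes a point from world to camera coordinates). Camera axes: x right, y up, looking along -z (the intrinsics and any distortion apply to the point x, -y, -z); pixel columns grow to the right and rows downward; lengths in m; the calibration is good to about 2 mm. A picture is of the moment at which its call begins. There is no depth.
- close_job(): hands the job in, once; it reports no verdict.
The state is a dict: "time_s": time; "q": joint angles; "qvel": joint speeds; "joint_efforts": joint torques, N m; "position": TCP position; "tool_rot": TCP orientation; "ft_force": force on the tool from outside, world axes, zero at the start; "wrist_torque": the same for the moment, N m; "grip_width": finger opening in m.
Only numpy, scipy, OpenCV 4.12 (cv2) and the standard library are available. Lean on these libraries where they do the work, as an engineer would, in place of code of your own. Each camera call takes 0.05 s, during which the arm holds its last target. There are 200 camera calls.

## Working session

There is one attempt and no reset: what is moved stays moved. The work goes in short steps, Python scripts to look and compute and a shell command to move; the robot and the scene stay as the last step left them, time stands still between calls to the robot, and variables do not carry over. Pictures are saved under pics/ and viewed, about 8 in all and at most 12, crops included, and the job is handed in when it is done.

```bash
mkdir -p pics; ls
python3 - <<'E'
from rig import *
import cv2
for n in("scene","top"):
    d=get_image(n); cv2.imwrite(f"pics/{n}0.png",d["frame"][:,:,::-1])
    print(n,{k:v for k,v in d.items() if k!="frame"})
print(observe())
E
```

```text
pics
scene {'fov_y': 51.584800308648646, 'cx': 260.4261963155222, 'cy': 189.2564373677888, 'world_to_cam': array([[ 0.87159091,  0.48997501, -0.01593023, -0.44968442],
       [-0.33012001,  0.61063632,  0.71982225,  0.09667184],
       [ 0.36242249, -0.62213164,  0.69397562, -1.61858431],
       [ 0.        ,  0.        ,  0.        ,  1.        ]])}
top {'fov_y': 46.18868654304548, 'cx': 255.329684681122, 'cy': 196.65003267810454, 'world_to_cam': array([[ 0.02760593, -0.99959119, -0.00744092,  0.00686861],
       [ 0.99712914,  0.02701136,  0.07073794, -0.52811032],
       [-0.07050804, -0.00937235,  0.99746718, -1.47424368],
       [ 0.        ,  0.        ,  0.        ,  1.        ]])}
{'time_s': 0.1, 'q': array([-7.82831920e+01,  2.18385928e+01,  7.43793925e+01, -1.10524257e-03,
        8.38591533e+01, -1.23373903e+01]), 'qvel': array([-0.05125327, -0.06482343, -0.10867074,  0.05531828,  0.03287125,
        0.01510048]), 'joint_efforts': array([ 4.13497182e-03, -4.49221623e+01, -2.31655562e+01, -9.12784276e-05,
        3.65622524e-03, -1.22487893e-05]), 'position': array([ 0.22410079, -0.50196555,  0.21916582]), 'tool_rot': array([[ 4.07602322e-01, -9.13159494e-01, -2.92183344e-04],
       [-9.13158588e-01, -4.07602338e-01,  1.31437332e-03],
       [-1.31932709e-03, -2.68931889e-04, -9.99999094e-01]]), 'ft_force': array([-0.40904423,  0.93817448, -0.49884872]), 'wrist_torque': array([ 0.01112482,  0.00808799, -0.02975592]), 'grip_width': 0.08562051159579598}
```

View pics/scene0.png

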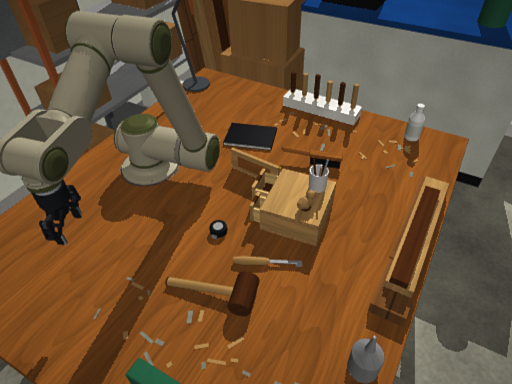

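View pics/top0.png

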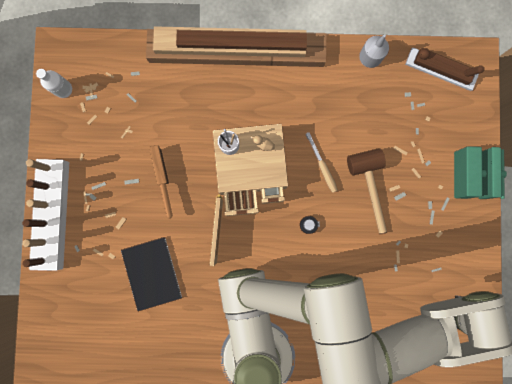

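The scene view shows the chest at about (295,205), with the door sticking out towards (235,155). In the top view the chest spans about (214..288, 125..192), the drawers stick out to about y=212, and the door runs from (218,195) to (213,265). I'll zoom in on both.

Run:
```python
import cv2
a=cv2.imread("pics/top0.png")[115:275,195:315]; cv2.imwrite("pics/topc.png",cv2.resize(a,None,fx=5,fy=5,interpolation=cv2.INTER_CUBIC)[:,:][:800])
a=cv2.imread("pics/top0.png")[170:270,195:315]; cv2.imwrite("pics/topc.png",cv2.resize(a,None,fx=6,fy=6,interpolation=cv2.INTER_CUBIC))
a=cv2.imread("pics/scene0.png")[140:245,220:345]; cv2.imwrite("pics/scenec.png",cv2.resize(a,None,fx=5.6,fy=5.6,interpolation=cv2.INTER_CUBIC))
```

```text
(no output)
```

View pics/topc.png

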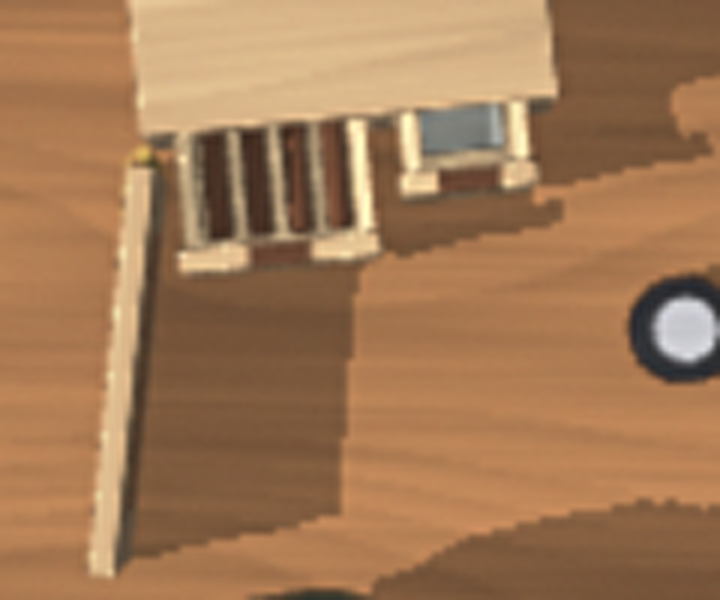

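View pics/scenec.png

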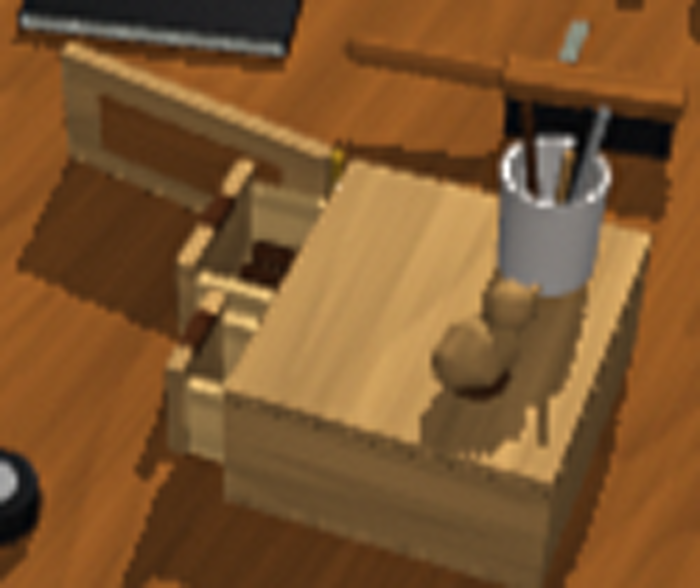

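The top crop shows the chest's front edge running (145,135)-(556,97). The wide drawer's face runs (180,272)-(380,255), the narrow one's (402,197)-(538,186), and the door's free end is at about (104,574). In the scene crop, the front top corners are (350,163) and (228,390), and the door's free top is (65,45). The drawer face corners are (183,262) for the wide and (170,378) for the narrow.

```bash
cat > h.py <<'E'
import numpy as np
from rig import *
C={}
def cam(n):
    if n not in C: C[n]=get_image(n)
    return C[n]
def ray(n,u,v):
    d=cam(n); f=192/np.tan(np.radians(d["fov_y"]/2)); M=d["world_to_cam"]; R=M[:3,:3]
    r=R.T@np.array([(u-d["cx"])/f,-(v-d["cy"])/f,-1]); return -R.T@M[:3,3], r/np.linalg.norm(r)
def plane(n,u,v,z):
    c,r=ray(n,u,v); return c+r*(z-c[2])/r[2]
def tri(a,b):
    c1,r1=ray("top",*a); c2,r2=ray("scene",*b)
    s=np.linalg.lstsq(np.c_[r1,-r2],c2-c1,rcond=None)[0]
    p,q=c1+r1*s[0],c2+r2*s[1]; return (p+q)/2,np.linalg.norm(p-q)
E
python3 - <<'E'
from h import *
np.set_printoptions(precision=4,suppress=True)
T=lambda x,y:(195+(x+.5)/6-.5,170+(y+.5)/6-.5)
S=lambda x,y:(220+(x+.5)/5.6-.5,140+(y+.5)/5.6-.5)
P={}
for k,t,z in [("hc",(145,135),.1),("ac",(556,97),.1),("wh",(180,272),.088),("wa",(380,255),.088),("nh",(402,197),.088),("na",(538,186),.088),("do",(90,575),.098),("di",(118,573),.098),("dh",(145,165),.098)]:
    P[k]=plane("top",*T(*t),z); print(k,P[k])
for k,t,s in [("hc",(145,135),(350,163)),("ac",(556,97),(228,390)),("do",(90,575),(65,45)),("wa",(380,255),(183,262)),("na",(538,186),(170,378))]:
    print("tri",k,*tri(T(*t),S(*s)))
y=P["hc"]-P["ac"]; print("width",np.linalg.norm(y)); y/=np.linalg.norm(y); x=np.array([y[1],-y[0],0]); print("x",x,"yaw",np.degrees(np.arctan2(x[1],x[0])))
for k in P: d=P[k]-P["hc"]; print(k,d@x,d@y)
E
```

```text
hc [0.5332 0.1357 0.1   ]
ac [ 0.559  -0.0787  0.1   ]
wh [0.4625 0.116  0.088 ]
wa [0.4743 0.0112 0.088 ]
nh [0.5051 0.0004 0.088 ]
na [ 0.5129 -0.071   0.088 ]
do [0.3041 0.1568 0.098 ]
di [0.3055 0.1423 0.098 ]
dh [0.5176 0.1354 0.098 ]
tri hc [0.5327 0.1354 0.0989] 0.0015557789886496655
tri ac [ 0.56   -0.0782  0.098 ] 0.002086129355795307
tri do [0.3024 0.1558 0.0964] 0.00384370964606231
tri wa [0.4758 0.0122 0.0874] 0.0036270083243312265
tri na [ 0.5148 -0.0706  0.0784] 0.003273826053678082
width 0.21592414425281867
x [0.9929 0.1192 0.    ] yaw 6.846508252751986
hc 0.0 0.0
ac -1.7086764207336199e-18 -0.21592414425281867
wh -0.07261711435003788 -0.011142051972121546
wa -0.07339291951023161 -0.11665418751808972
nh -0.04405531380161441 -0.13099944249405024
na -0.04487959686123976 -0.2028102334238141
do -0.22500150061128493 0.04821933114546473
di -0.22530081949915973 0.03367800642398786
dh -0.015519577277735857 0.0015177890424868258
```

The measurements agree: width 216 mm against 220, two-view heights within 10 mm (most within 2), chest yaw 6.8°, drawers 73 and 45 mm out, door about 1.76 rad. I'll go above the narrow drawer first.

```bash
python3 -m crank '[0,0,-0.05,0.0152,0.0288,0,0, 0,0,-0.05,0.0152,0.0288,0,0, 0,0,-0.05,0.0152,0.0288,0,0, 0,0,-0.05,0.0152,0.0288,0,0, 0,0,-0.05,0.0152,0.0288,0,0, 0,0,-0.052,0.0152,0.0288,0,0, 0,0,0,0.0152,0.0288,0,0, 0,0,0,0.0152,0.0288,0,0, 0,0,0,0.0152,0.0288,0,0, 0,0,0,0.0152,0.0288,0,0, 0,0,0,0.0152,0.0288,0,0, 0,0,0,0.0152,0.0288,0,0, 0,0,0,0.0152,0.0288,0,0, 0,0,0,0.0152,0.0288,0,0, 0,0,0,0.0152,0.0288,0,0, 0,0,0,0.0152,0.0288,0,0]'; python3 -c "
from rig import *;print(observe()['tool_rot'])"
```

```text
time_s: 1.8
position: [0.4678, -0.0401, 0.2197]
tool_rot: [[0.118, -0.993, -0.0], [-0.993, -0.118, 0.0], [-0.0, 0.0, -1.0]]
ft_force: [-0.1, 0.0, 0.0]
grip_width: -0.0002
[[ 1.17621489e-01 -9.93058500e-01 -2.74022977e-05]
 [-9.93058500e-01 -1.17621490e-01  2.17669215e-05]
 [-2.48389255e-05  2.46518269e-05 -9.99999999e-01]]
```

```bash
python3 -m crank '[0,0,0,0,0,-0.027,0, 0,0,0,0,0,-0.027,0, 0,0,0,0,0,-0.027,0, 0,0,0,0,0,-0.027,0, 0,0,0,0,0,-0.027,0, 0,0,0,0,0,-0.027,0, 0,0,0,0.0099,0.0012,0,0, 0,0,0,0.0099,0.0012,0,0, 0,0,0,0.0099,0.0012,0,0, 0,0,0,0.0099,0.0012,0,0, 0,0,0,0.0099,0.0012,0,0]'; python3 -m crank '[0,0,0,0.0099,0.0012,0,0, 0,0,0,0.005,0.0006,0,0, 0,0,0,0.002,0.0002,0,0]';python3 -m crank '[0,0,0,0.002,0.0002,0,0, 0,0,0,0.001,0.0001,0,0]'
```

```text
time_s: 2.9
position: [0.518, -0.0353, 0.0586]
tool_rot: [[0.118, -0.993, 0.001], [-0.993, -0.118, -0.0], [0.001, -0.001, -1.0]]
ft_force: [-1.7, 0.4, 0.8]
grip_width: -0.0
time_s: 3.2
position: [0.5343, -0.0333, 0.0577]
tool_rot: [[0.118, -0.993, 0.0], [-0.993, -0.118, 0.0], [0.0, -0.0, -1.0]]
ft_force: [-1.9, 0.4, 2.0]
grip_width: 0.0001
time_s: 3.4
position: [0.5366, -0.033, 0.0577]
tool_rot: [[0.117, -0.993, -0.0], [-0.993, -0.117, 0.0], [-0.0, 0.0, -1.0]]
ft_force: [-0.9, 0.1, 0.2]
grip_width: 0.0003
```

Contact at about 1.7 N of sliding force; I'll push on until the stop.

```bash
for i in 1 2; do python3 -m crank '[0,0,0,0.002,0.0002,0,0, 0,0,0,0.001,0.0001,0,0]' | grep -E 'pos|force'; done; python3 -m crank '[0,0,0,0.002,0.0002,0,0, 0,0,0,0,0,0,0]'| grep -E 'pos|force'
```

```text
position: [0.5397, -0.0327, 0.0577]
ft_force: [-2.6, 1.6, 0.7]
position: [0.5409, -0.0325, 0.0576]
ft_force: [-14.6, -3.1, 9.2]
position: [0.5408, -0.0325, 0.0576]
ft_force: [-21.9, -4.3, 12.7]
```

Narrow drawer hit its stop at 22 N, at the predicted place. Next, the wide one.

```bash
python3 -m crank '[0,0,0,-0.0248,-0.003,0,0, 0,0,0,-0.0248,-0.003,0,0, 0,0,0,-0.0248,-0.003,0,0, 0,0,0,-0.0248,-0.003,0,0, 0,0,0,-0.0248,-0.003,0,0, 0,0,0,0.0016,0.0266,0,0, 0,0,0,0.0016,0.0266,0,0, 0,0,0,0.0016,0.0266,0,0, 0,0,0,0.0016,0.0266,0,0, 0,0,0,0.0099,0.0012,0,0, 0,0,0,0.0099,0.0012,0,0, 0,0,0,0.0099,0.0012,0,0, 0,0,0,0.0099,0.0012,0,0, 0,0,0,0.0099,0.0012,0,0]'| grep -E 'pos|force'; python3 -m crank '[0,0,0,0.0099,0.0012,0,0, 0,0,0,0.0099,0.0012,0,0, 0,0,0,0.0099,0.0012,0,0, 0,0,0,0.0099,0.0012,0,0, 0,0,0,0.002,0.0002,0,0]'| grep -E 'pos|force'; python3 -m crank '[0,0,0,0.005,0.0006,0,0]'| grep -E 'pos|force'
```

```text
position: [0.4774, 0.0645, 0.0577]
ft_force: [-2.3, -1.4, 1.7]
position: [0.5196, 0.0702, 0.0577]
ft_force: [-0.9, -0.6, 1.8]
position: [0.5232, 0.0708, 0.0576]
ft_force: [-2.4, -1.4, -0.3]
```

```bash
for i in 1 2; do python3 -m crank '[0,0,0,0.002,0.0002,0,0, 0,0,0,0.001,0.0001,0,0]' | grep -E 'pos|force'; done;  python3 -m crank '[0,0,0,0.002,0.0002,0,0, 0,0,0,0,0,0,0]'| grep -E 'pos|force'
```

```text
position: [0.5262, 0.0711, 0.0577]
ft_force: [-1.6, -0.7, -0.2]
position: [0.5281, 0.0714, 0.0576]
ft_force: [-10.1, -1.6, 4.7]
position: [0.528, 0.0714, 0.0576]
ft_force: [-15.8, -3.8, 9.3]
```

Wide drawer is home too (16 N at the stop). I'll retreat, lift over the door and go down on its outer side.

```bash
python3 -m crank '[0,0,0,-0.0232,-0.0028,0,0, 0,0,0,-0.0232,-0.0028,0,0, 0,0,0,-0.0232,-0.0028,0,0, 0,0,0,0,0,0.0275,0, 0,0,0,0,0,0.0275,0, 0,0,0,0,0,0.0275,0, 0,0,0,0,0,0.0275,0, 0,0,0,-0.021,0.0247,0,0, 0,0,0,-0.021,0.0247,0,0, 0,0,0,-0.021,0.0247,0,0, 0,0,0,-0.021,0.0247,0,0, 0,0,0,-0.021,0.0247,0,0, 0,0,0,0,0,0,0]'| grep -E 'pos|force'
python3 - <<'E'
from rig import *
import cv2,numpy as np
a=get_image("top")["frame"][115:275,110:315,::-1]; b=get_image("scene")["frame"][130:250,200:345,::-1]
a=cv2.resize(a,(400,312),interpolation=3);b=cv2.resize(b,(377,312),interpolation=3)
cv2.imwrite("pics/mid.png",np.hstack([a,b]))
E
```

```text
position: [0.3547, 0.1885, 0.1681]
ft_force: [0.4, 0.0, -0.3]
```

View pics/mid.png

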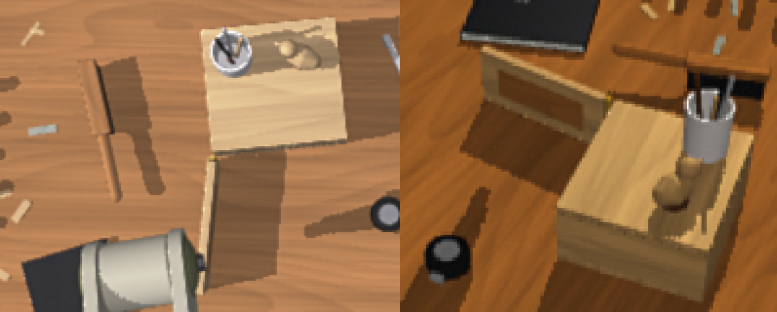

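The pictures show both drawers home and flush, and the door still open from (212,157) to (205,290). I'd expect to see the tool near the notebook in the scene crop but don't, so I'll check the projection.

Run:
```python
from h import *
for n in("scene","top"):
    d=cam(n);f=192/np.tan(np.radians(d["fov_y"]/2))
    for p in([.355,.1885,.154],[.355,.1885,.3],[.3041,.1495,.098]):
        q=d["world_to_cam"]@np.r_[p,1]; print(n,p,d["cx"]-f*q[0]/q[2],d["cy"]+f*q[1]/q[2])
import cv2
cv2.imwrite("pics/sc2.png",cv2.resize(cam("scene")["frame"][50:220,170:330,::-1],None,fx=3,fy=3,interpolation=3))
```

```text
scene [0.355, 0.1885, 0.154] 247.08951113728432 134.85406003578936
scene [0.355, 0.1885, 0.3] 245.46311230396316 101.06820895056406
scene [0.3041, 0.1495, 0.098] 231.16185025233736 148.28787648444504
top [0.355, 0.1885, 0.154] 197.55293956626667 249.49589370602843
top [0.355, 0.1885, 0.3] 190.14472903846206 252.03023818860646
top [0.3041, 0.1495, 0.098] 211.92174549137408 265.48030378308954
```

View pics/sc2.png

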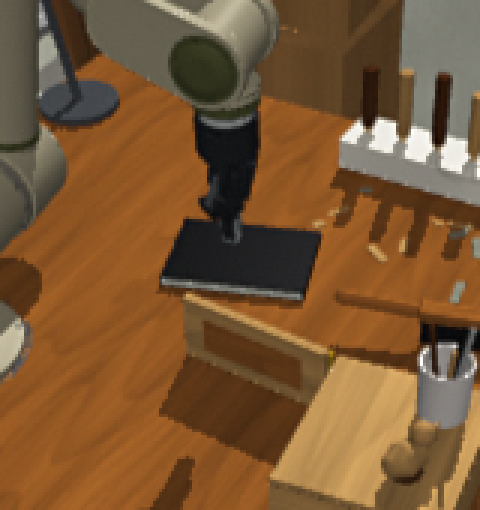

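```bash
python3 -m crank '[0,0,0,0,0,-0.0275,0, 0,0,0,0,0,-0.0275,0, 0,0,0,0,0,-0.0275,0, 0,0,0,0,0,-0.0275,0, 0,0,0,0,0,0,0]'| grep -E 'pos|force'
python3 - <<'E'
from h import *
X=np.array([.9929,.119]);Y=np.array([-.119,.9929]);O=np.array([.533,.1355])
def P(t,r=.17):
    s=.007+.0145*abs(np.sin(t))+.011*abs(np.cos(t))
    ab=np.array([-.009,0])+r*np.array([-np.sin(t),-np.cos(t)])+s*np.array([-np.cos(t),np.sin(t)])
    return O+ab[0]*X+ab[1]*Y
p=observe()["position"][:2]
for t in np.r_[np.linspace(1.75,.10,16),0]:
    n=P(t); print(round(t,2),n.round(4),(n-p).round(4)); p=n
E
```

```text
position: [0.3559, 0.1856, 0.0556]
ft_force: [0.5, -0.3, -0.1]
1.75 [0.3558 0.1678] [-0.0002 -0.0178]
1.64 [0.3532 0.1481] [-0.0026 -0.0197]
1.53 [0.3527 0.129 ] [-0.0004 -0.0191]
1.42 [0.3541 0.1112] [ 0.0014 -0.0178]
1.31 [0.3573 0.0935] [ 0.0033 -0.0177]
1.2 [0.3625 0.076 ] [ 0.0052 -0.0175]
1.09 [0.3697 0.059 ] [ 0.0071 -0.017 ]
0.98 [0.3787 0.0427] [ 0.0091 -0.0163]
0.87 [0.3897 0.0273] [ 0.0109 -0.0154]
0.76 [0.4024 0.0131] [ 0.0127 -0.0142]
0.65 [4.169e-01 2.000e-04] [ 0.0144 -0.0128]
0.54 [ 0.4328 -0.011 ] [ 0.016  -0.0112]
0.43 [ 0.4501 -0.0204] [ 0.0173 -0.0094]
0.32 [ 0.4686 -0.0278] [ 0.0185 -0.0074]
0.21 [ 0.488 -0.033] [ 0.0194 -0.0052]
0.1 [ 0.508  -0.0359] [ 0.02   -0.0029]
0.0 [ 0.5264 -0.0365] [ 0.0185 -0.0006]
```

```bash
python3 -m crank '[0,0,0,0,-0.009,0,0, 0,0,0,0,-0.009,0,0, 0,0,0,-0.0013,-0.01,0,0, 0,0,0,-0.0013,-0.01,0,0, 0,0,0,-0.0002,-0.0095,0,0, 0,0,0,-0.0002,-0.0095,0,0, 0,0,0,0.0007,-0.009,0,0, 0,0,0,0.0007,-0.009,0,0]'| grep -E 'pos|force'; python3 -m crank '[0,0,0,0.0016,-0.0089,0,0, 0,0,0,0.0017,-0.0089,0,0, 0,0,0,0.0026,-0.0088,0,0, 0,0,0,0.0026,-0.0088,0,0, 0,0,0,0.0035,-0.0085,0,0, 0,0,0,0.0036,-0.0085,0,0]'| grep -E 'pos|force'
python3 - <<'E'
from h import *
import cv2
cv2.imwrite("pics/mid2.png",np.hstack([cv2.resize(cam("scene")["frame"][100:240,190:345,::-1],(360,325),interpolation=3),cv2.resize(cam("top")["frame"][115:275,165:315,::-1],(305,325),interpolation=3)]))
E
```

```text
position: [0.3552, 0.1108, 0.0578]
ft_force: [0.4, 1.1, 0.4]
position: [0.3709, 0.0585, 0.0577]
ft_force: [-0.2, 0.9, 0.4]
```

View pics/mid2.png

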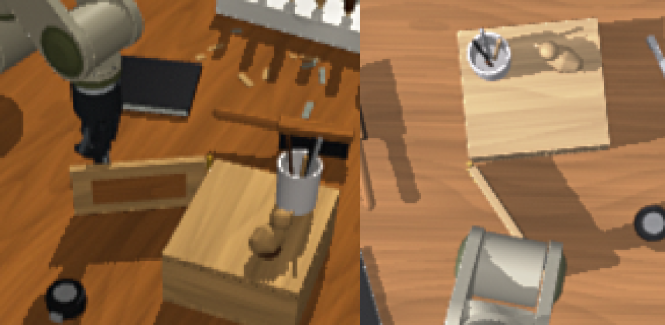

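The door follows the fingertips (free end near (90,170) in the scene half), and the drawers are still home. I'll continue the arc.

```bash
python3 -m crank '[0,0,0,0.0045,-0.0082,0,0, 0,0,0,0.0045,-0.0082,0,0, 0,0,0,0.0055,-0.0077,0,0, 0,0,0,0.0055,-0.0077,0,0, 0,0,0,0.0063,-0.0071,0,0, 0,0,0,0.0064,-0.0071,0,0, 0,0,0,0.0072,-0.0064,0,0, 0,0,0,0.0072,-0.0064,0,0, 0,0,0,0.008,-0.0056,0,0, 0,0,0,0.008,-0.0056,0,0]'| grep -E 'pos|force'; python3 -m crank '[0,0,0,0.0087,-0.0047,0,0, 0,0,0,0.0086,-0.0047,0,0, 0,0,0,0.0092,-0.0037,0,0, 0,0,0,0.0093,-0.0037,0,0, 0,0,0,0.0097,-0.0026,0,0, 0,0,0,0.0097,-0.0026,0,0, 0,0,0,0.0098,-0.0014,0,0, 0,0,0,0.0098,-0.0014,0,0]'| grep -E 'pos|force';  python3 -m crank '[0,0,0,0.004,0,0,0, 0,0,0,0.003,0,0,0, 0,0,0,0.003,0,0,0]'| grep -E 'pos|force'
```

```text
position: [0.4344, -0.0113, 0.0577]
ft_force: [-1.1, 0.6, 0.4]
position: [0.5094, -0.0357, 0.0577]
ft_force: [-1.1, 1.3, -0.3]
position: [0.5186, -0.0356, 0.0577]
ft_force: [-0.6, -1.5, -0.1]
```

```bash
for i in 1 2 3; do python3 -m crank '[0,0,0,0.002,0.0002,0,0, 0,0,0,0.001,0.0001,0,0]' | grep -E 'pos|force'; done;  python3 -m crank '[0,0,0,0.001,0.0001,0,0, 0,0,0,0,0,0,0]'| grep -E 'pos|force'
```

```text
position: [0.5216, -0.0353, 0.0578]
ft_force: [0.0, -0.4, 0.5]
position: [0.5246, -0.035, 0.0577]
ft_force: [-0.4, -1.0, 0.3]
position: [0.5251, -0.0349, 0.0577]
ft_force: [-16.0, -4.9, 11.1]
position: [0.5251, -0.0349, 0.0577]
ft_force: [-18.8, -5.8, 11.4]
```

Door is at its stop, where predicted (0.525). I'll hold briefly, back off, lift and look.

```bash
python3 -m crank '[0,0,0,0,0,0,0, 0,0,0,0,0,0,0, 0,0,0,-0.01,-0.0012,0,0, 0,0,0,-0.02,-0.0024,0,0, 0,0,0,-0.03,-0.0036,0,0, 0,0,0,-0.03,-0.0036,0.02,0, 0,0,0,-0.03,-0.0036,0.03,0, 0,0,0,-0.03,0,0.03,0, 0,0,0,0,0,0.03,0, 0,0,0,0,-0.03,0.03,0, 0,0,0,0,-0.03,0,0, 0,0,0,0,-0.03,0,0, 0,0,0,0,-0.03,0,0, 0,0,0,0,0,0,0]'
python3 - <<'E'
from h import *
import cv2
cv2.imwrite("pics/end.png",np.hstack([cv2.resize(cam("scene")["frame"][110:250,190:345,::-1],(360,325),interpolation=3),cv2.resize(cam("top")["frame"][115:235,195:315,::-1],(325,325),interpolation=3)]))
E
```

```text
time_s: 14.4
position: [0.3788, -0.1718, 0.1977]
tool_rot: [[0.114, -0.993, 0.001], [-0.993, -0.114, -0.001], [0.001, -0.001, -1.0]]
ft_force: [0.6, 0.3, 0.2]
grip_width: -0.0001
```

View pics/end.png

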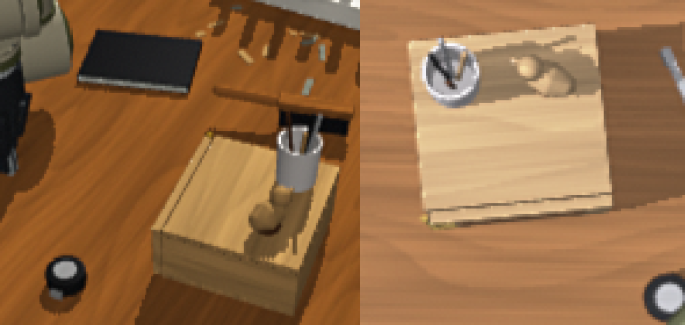

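The door lies flat and parallel along the chest front ((428,215)-(610,200) in the top half). The tool is clear and the bystanders look unmoved.

```bash
python3 -c "
from rig import *
close_job()"
```

```text
the job is handed in; nothing more can be done
```

The chest is shut and the job is handed in; it took about 14.5 s of robot time. I pushed the narrow drawer home, then the wide one, and then swung the door closed along its arc with the shut fingertips.

- **Drawers:** both met their stops at the places I had worked out, with 22 N on the narrow one and 16 N on the wide one. A picture taken before I touched the door showed both flush.
- **Door:** it met its stop at 19 N, within 1 mm of the predicted spot. The last picture shows it lying flat along the chest front.
- **Bystanders:** the cup, bird, tape measure and notebook look unmoved in the last picture. I only saw parts of the gouge and brush, and I did not check the mallet in it. I compared these by eye and did not measure them.
- **Robot:** the tool stands clear of everything, with wrist forces under 1 N.
- **Disagreements:** one two-view height, at the narrow drawer's corner, read 78 mm against the stated 88 mm. The chest width came out at 216 mm against 220 mm. Neither affected the result.

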